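# Close, switch on and start a capsule coffee machine

## Task

A capsule is loaded in the red coffee machine and a mug stands under its spout: push the open lid down until it snaps fully shut, then switch the machine on by pressing down the green-marked front end of the power rocker, and only then press the large-cup key fully down for a moment and let it come back up. Use just the closed fingertips, one step after the other; never press the small-cup key beside it, and leave the mug under the spout and everything else on the worktop standing where it is, without lifting or shoving anything.

Things in the scene. Friction and masses are not known exactly. Their poses are not given: they have to be found in the camera images.
- machine: red capsule coffee machine, fixed, 176 mm wide (y), x from -128 (front) to +157 mm, deck 202 mm high. Origin: footprint centre on the worktop, z up; front (spout, drip tray) faces its own -x. On top: left (+y) the aluminium lid; right a black panel, top at z 204, with the large-cup key at x -104, y -62, small-cup key at x -104, y -15, power rocker behind them at x -45, y -38 mm.
- lid (a joint): lid, rad: about 0 = raised (its top face then slopes 0.68 rad, front edge up), grows as it is pushed down, 0.68 = shut (flat). Slab 118 mm long, 70 wide, 14 thick, 15 mm black lip in front, hinged at its rear edge. An over-centre spring holds it up (2 to 5 N to push at lid_press); let go before about 0.3 it springs back up, past about 0.5 it snaps down, pulls itself fully shut and stays.
- lid_press (a point): point on the lid's top face, on its centreline, 85 mm in front of the hinge axis and 16 mm above it with the lid shut (then z = 220.5 mm); moves with the lid on an arc about lid_hinge
- lid_hinge (a point): on the lid's hinge axis, in the middle of the lid's width, 22 mm behind and 47 mm left of the machine's origin, z = 204.5 mm. The axis runs along the machine's y.
- rocker (a joint): angle of the power rocker, rad: 0 = off (rear end down, front end up), 0.36 = on (front end down). Snaps over at about 0.18 and stays where it is put; needs about 4 N at rocker_on_end. Grey paddle 40 mm long (x) and 26 mm wide (y), pivot at machine x -45, y -38, z 207 mm.
- rocker_on_end (a point): top of the rocker's green-marked front end (the end that goes down for on), 12 mm in front of the pivot; z about 217 mm when off, 213 mm when on.
- large_key (a joint): travel of the large-cup key, m: 0 = up, 0.005 = fully down, counted as pressed above 0.004. Springs back up by itself; 1.8 N to start, 4.1 N fully down.
- large_key_top (a point): centre of the top of the large-cup key: the right-hand key of the two at the front, round, white, 29 mm across with a big blue cup sign, z = 213 mm when up (9 mm above the panel)
- small_key (a joint): travel of the small-cup key, m: 0 = up, 0.005 = down, the same spring. Not to be pressed.
- small_key_top (a point): centre of the top of the small-cup key: round, white, 23 mm across with a small blue cup sign, 47 mm to the left of the large-cup key, z = 213 mm
- mug: white mug, 81 mm across, 116 mm with its handle, 95 mm high, loose on the drip tray (32 mm high) under the spout; origin at the centre of its underside
- timer: red and white round kitchen timer, 63 mm across, 39 mm high, loose, to the right of the machine; origin at its underside
- lighter: blue hob lighter, 202 mm long, 16 mm high, loose, lying between machine and hob; origin at its underside
- spice: small spice jar with a red cap, 45 mm across, 106 mm high, loose, to the right of the machine; origin at its underside

How it is judged:
By the outcome, as a careful person would: the job done as asked, in the order asked, and still so for the second after the job is handed in, with the robot touching nothing.
It also fails if it takes over 48 s, if anything falls off the work surface, if the arm or the gripper's body presses on something with over 40 N, if the wrist force passes 120 N, or if a joint passes its speed limit or range.

## Robot

A 6-joint arm with a two-finger parallel gripper is mounted at the origin on a cart in front of the work surface, level with it; the furniture and walls round the work are solid. World frame = base frame: x ahead of the robot, y to its left, z up, the work surface at z = 0. Lengths are in m, angles in degrees, forces in N, time in s.
With the tool pointing down it reaches from about 0.3 to 0.75 m from the base axis. Payload 8.5 kg.
Tool frame: the origin (TCP) lies midway between the tips of the shut fingers; the grasp point (between the pads) lies 19 mm behind it; z points along the fingers, y is the line along which they close (so a half turn about z gives the same grasp; the last joint's range is limited). The gripper opens to 85 mm and grips with 20 to 120 N. Pads are 22 mm wide; open, the fingers measure 114 mm over their backs; the gripper's body (76 mm by 85 mm) begins 54 mm behind the grasp point. The pads swing forward as they close: fully open they stand 13 mm farther back than shut.
Start: joints at [-78.799, 21.807, 74.336, -0, 83.858, -12.336], TCP at [0.22, -0.504, 0.209] pointing down, gripper open.
Joint ranges: [-178.18, 178.18], [-50.72, 133.34], [12.68, 142.11], [-81.47, 261.47], [9.98, 163.14], [-165.26, 165.26]. Speed limits (degrees/s): [136.94, 136.94, 180, 180, 180, 180].

## Interface

Orientations are given as a 3x3 rotation matrix whose columns are the frame's x, y, z axes.
In Python, from rig import env, viewer, recognise, pinpoint gives the robot as it stands.
- The arm moves only by the tool move_arm, never from a script. Its argument "plan" is text: rows parted by semicolons, each of 7 numbers parted by spaces: the shift along the tool's x, y, z in m, then the turn, a rotation vector about the tool's x, y, z in rad, then the finger opening in m, from 0 to 0.0854. A call has 1 to 12 rows; each row shifts and turns the commanded pose from where the row before left it, along the tool's axes as they then stand; what a row does not reach is not made up. A row lasts 1/8 s, in which the tool goes at most 62.5 mm and 10.7 degrees, less where a joint would pass 70% of its speed; a pose out of reach is approached as far as the arm can. A call is refused whole if a number of a shift passes 0.0625 or a number of a turn 0.188, either way. A call with a gripper value outside its range is refused whole. The fingers move at their own pace and stop on an object; "grip_force" is the grip in N (left out, the last holds). Time passes only in rows, so rows that do not move let the fingers close. It gives the time, the measured TCP pose, the force, the opening and the grip force at its end, in the units of the state.
- env.observe(): the state, without advancing time (a new reading comes with each control period).
- viewer.get_image(name): name is "scene" or "side" or "wrist"; returns (picture, depth): 400x640x3 uint8, red, green, blue; 400x640 float32, m along the optical axis (not along the pixel's ray), 0 where there is no reading.
- viewer.calibration(name): a dict with "fx", "fy", "cx", "cy" (pixels), "k1" (the pictures are not rectified: a ray, as slopes to the right and down, at radius r is drawn at 1 + k1 r^2 times it, then the intrinsics apply), "R" (3x3) and "t" (3): a world point X has camera coordinates R X + t. Camera axes: x right, y down, z forward; pixel columns grow to the right and rows downward; lengths in m; the calibration is good to about 2 mm. A picture is of the moment at which its call begins: read the wrist's pose just before it. calibration takes no time and is no camera call; for the wrist camera it gives the pose at the moment of the call.
- env.close_job(): hands the job in; it is judged then, once.
Trained networks look in the newest picture that a camera, given by its name, has taken for a name from the list of things; names that differ only in an ending like _2 or _b are one class to them, and where a whole thing is asked for, a point or a joint stands for the part that bears it (a point fixed in the world has none). Each returns a list of dicts, best first, with "conf" (0 to 1); they miss things now and then, are a little off and sometimes report something else, mostly with a low value. They report only what shows in the picture. A call takes as long as a camera call.
- recognise(camera, name): "extent" ([centre column, centre row, width, height] in pixels, round what is visible of it).
- pinpoint(camera, name): "pixel" ([column, row] in pixels: a listed point, or the origin of a listed thing).
The state is a dict: "time_s": time; "q": joint angles; "qvel": joint speeds; "joint_efforts": joint torques, N m; "position": TCP position; "tool_rot": TCP orientation; "ft_force": force on the tool from outside, world axes, zero at the start; "wrist_torque": the same for the moment, N m; "grip_width": finger opening in m; "gripper_force": force on a finger pad.
Only numpy, scipy, OpenCV 4.12 (cv2) and the standard library are available. Lean on these libraries where they do the work, as an engineer would, in place of code of your own. Each camera call takes 0.05 s, during which the arm holds its last target. There are 200 camera calls.

## Working session

There is one attempt and no reset: what is moved stays moved. The work goes in short steps, Python scripts to look and compute and a tool call to move; the robot and the scene stay as the last step left them, time stands still between calls to the robot, and variables do not carry over. Pictures are saved under pics/ and viewed, at most 10 in all, crops included, and the job is handed in when it is done.

Besides the shell and the picture viewer there is one more tool, called after ">>>" as name(argument=value, ...) on one line, values as JSON. move_arm: Moves the arm, as the interface text tells. Its arguments: {"type":"object","properties":{"plan":{"type":"string"},"grip_force":{"type":"number"}},"required":["plan"]}

```bash
mkdir -p pics
cat > h.py <<'E'
from rig import env, viewer, recognise, pinpoint
import numpy as np, cv2
def ray(c,px):
    k=viewer.calibration(c); K=np.array([[k['fx'],0,k['cx']],[0,k['fy'],k['cy']],[0,0,1.]])
    p=cv2.undistortPoints(np.array([[px]],float),K,np.array([k['k1'],0,0,0,0.]))[0,0]
    R=np.array(k['R']);t=np.array(k['t'])
    return -R.T@t, R.T@np.array([p[0],p[1],1.])
def atz(c,px,z):
    o,d=ray(c,px); return o+d*(z-o[2])/d[2]
def depthpt(c,px,D):
    o,d=ray(c,px); u,v=int(round(px[0])),int(round(px[1]))
    w=D[v-2:v+3,u-2:u+3]; w=w[w>0]
    return o+d*np.median(w) if len(w) else None
E
python3 - <<'E'
from h import *
s=env.observe(); print(s['position'],np.round(s['tool_rot'],3).tolist(),s['time_s'])
ims=[]
for c in ['scene','side']:
    im,D=viewer.get_image(c); ims.append(im); cv2.imwrite(f'pics/{c}0.png',im[:,:,::-1])
    for n,z in [('large_key_top',.213),('small_key_top',.213),('rocker_on_end',.217),('lid_hinge',.2045),('lid_press',None),('machine',0),('mug',.032),('spice',0),('timer',0),('lighter',0)]:
        for r in pinpoint(c,n)[:2]:
            p=depthpt(c,r['pixel'],D)
            print(c,n,round(r['conf'],2),np.round(r['pixel']),'z:',None if z is None else np.round(atz(c,r['pixel'],z),3),'d:',None if p is None else np.round(p,3))
E
```

```text
[ 0.21957043 -0.50390704  0.20820143] [[0.917, 0.399, -0.0], [0.399, -0.917, 0.001], [0.0, -0.001, -1.0]] 0.0
scene large_key_top 0.54 [335. 234.] z: [0.492 0.014 0.213] d: [0.492 0.014 0.212]
scene small_key_top 0.54 [311. 246.] z: [0.502 0.072 0.213] d: [0.503 0.072 0.212]
scene rocker_on_end 0.7 [309. 223.] z: [0.55  0.029 0.217] d: [0.552 0.028 0.215]
scene lid_hinge 0.69 [253. 226.] z: [0.64  0.105 0.205] d: [0.578 0.151 0.27 ]
scene lid_press 0.57 [267. 219.] z: None d: [0.559 0.132 0.287]
scene machine 0.58 [283. 287.] z: [0.61  0.061 0.   ] d: [0.497 0.157 0.166]
scene mug 0.63 [298. 301.] z: [0.534 0.084 0.032] d: [0.511 0.105 0.069]
scene spice 0.81 [349. 204.] z: [ 0.704 -0.296 -0.   ] d: [ 0.692 -0.281  0.015]
scene timer 0.6 [362. 212.] z: [ 0.651 -0.29  -0.   ] d: [ 0.625 -0.255  0.036]
scene lighter 0.59 [399. 252.] z: [ 0.476 -0.228  0.   ] d: [ 0.474 -0.224  0.004]
side large_key_top 0.69 [328. 241.] z: [0.496 0.009 0.213] d: [0.497 0.009 0.213]
side small_key_top 0.56 [311. 253.] z: [0.506 0.056 0.213] d: [0.507 0.055 0.212]
side rocker_on_end 0.45 [303. 236.] z: [0.547 0.029 0.217] d: [0.546 0.03  0.219]
side lid_hinge 0.56 [247. 246.] z: [0.635 0.109 0.205] d: [0.595 0.147 0.262]
side lid_press 0.83 [265. 240.] z: None d: [0.558 0.132 0.286]
side machine 0.62 [277. 299.] z: [0.605 0.07  0.   ] d: [0.514 0.166 0.173]
side mug 0.98 [296. 304.] z: [0.543 0.074 0.032] d: [0.514 0.108 0.093]
side mug 0.56 [276. 300.] z: [0.588 0.091 0.032] d: [0.517 0.166 0.168]
side spice 0.59 [327. 201.] z: [ 0.7   -0.288  0.   ] d: [ 0.694 -0.279  0.009]
side timer 0.77 [344. 210.] z: [ 0.639 -0.285  0.   ] d: [ 0.619 -0.253  0.035]
side lighter 0.98 [384. 246.] z: [ 0.475 -0.223  0.   ] d: [ 0.474 -0.22   0.004]
side lighter 0.18 [345. 212.] z: [ 0.632 -0.279  0.   ] d: [ 0.616 -0.252  0.03 ]
```

View pics/scene0.png

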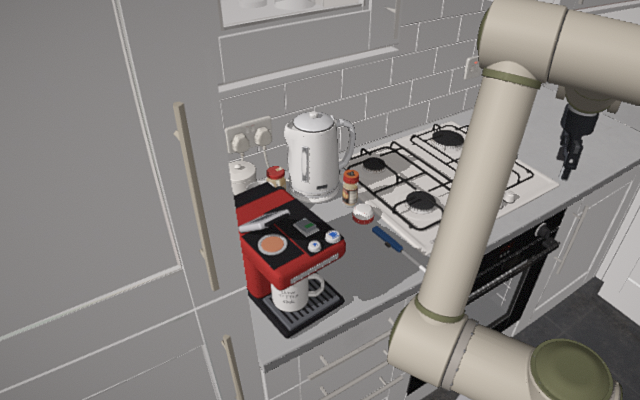

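View pics/side0.png

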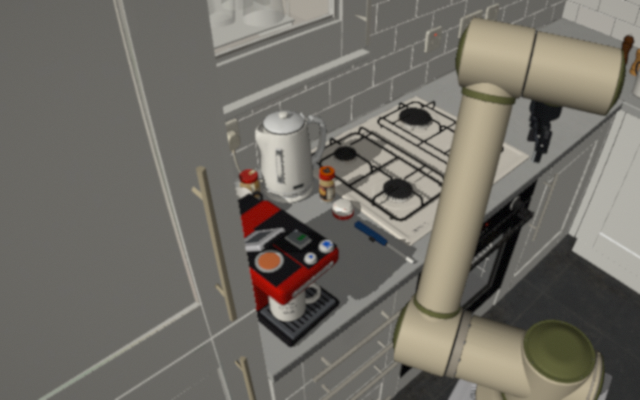

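>>> move_arm(plan="0 0 -0.05 0 0 0 0; 0 0 -0.05 0 0 0 0; 0.049 -0.044 -0.012 0 0 0 0; 0.049 -0.044 -0.012 0 0 0 0; 0.049 -0.044 -0.012 0 0 0 0; 0.049 -0.044 -0.012 0 0 0 0; 0.049 -0.044 -0.012 0 0 0 0; 0.049 -0.044 -0.012 0 0 0 0; 0.049 -0.044 -0.012 0 0 0 0; 0.049 -0.044 -0.012 0 0 0 0; 0 0 0 0 0 0.15 0; 0 0 0 0 0 0.15 0")

```text
time_s: 2.6
position: [0.4241, -0.0558, 0.3985]
tool_rot: [[0.994, 0.108, 0.0], [0.108, -0.994, -0.0], [0.0, 0.0, -1.0]]
ft_force: [0.5, -0.4, -0.0]
grip_width: 0.0001
gripper_force: 0.0
```

```bash
cat > look.py <<'E'
from h import *
from scipy.optimize import least_squares
import sys
s=env.observe(); print(s['position'],np.round(s['tool_rot'],3).tolist(),s['time_s'],s['ft_force'],s['grip_width'])
k=viewer.calibration('wrist'); print('cam',-np.array(k['R']).T@k['t'],np.array(k['R'])[2])
im,D=viewer.get_image('wrist'); cv2.imwrite(f'pics/{sys.argv[1]}.png',im[:,:,::-1])
M={'large_key_top':(-.104,-.062,.213),'small_key_top':(-.104,-.015,.213),'rocker_on_end':(-.057,-.038,.217),'lid_hinge':(-.022,.047,.2045)}
A,B=[],[]
for n in list(M)+['lid_press','mug','machine']:
    for r in pinpoint('wrist',n)[:1]:
        p=depthpt('wrist',r['pixel'],D); q=atz('wrist',r['pixel'],M[n][2]) if n in M else None
        print(n,round(r['conf'],2),np.round(r['pixel']),None if q is None else np.round(q,4),None if p is None else np.round(p,4))
        if n in M: A.append(M[n][:2]);B.append(q[:2])
A=np.array(A);B=np.array(B)
def T(v,P):
    c,s_=np.cos(v[2]),np.sin(v[2]); return np.asarray(P)@np.array([[c,s_],[-s_,c]])+v[:2]
f=least_squares(lambda v:(T(v,A)-B).ravel(),[.6,.065,-.2],loss='soft_l1',f_scale=.003)
print('pose',f.x,'res',np.round(f.fun.reshape(-1,2),4).tolist())
for n in M: print(n,np.round(T(f.x,M[n][:2]),4))
E
python3 look.py w1
```

```text
[ 0.42409342 -0.05575483  0.39854865] [[0.994, 0.108, 0.0], [0.108, -0.994, -0.0], [0.0, 0.0, -1.0]] 2.6 [ 0.52521356 -0.39768867 -0.04766811] 5.24068149744867e-05
cam [ 0.50470357 -0.04508364  0.56354145] [-0.31405638 -0.03441432 -0.9487804 ]
large_key_top 0.61 [268. 109.] [0.4944 0.0164 0.213 ] [0.4944 0.0164 0.2128]
small_key_top 0.67 [253.  60.] [0.5427 0.0355 0.213 ] [0.5421 0.0344 0.2178]
rocker_on_end 0.6 [252.  57.] [0.545  0.0352 0.217 ] [0.5449 0.035  0.2175]
pose [ 0.60605647 -0.04102457 -1.03538904] res [[0.0053, 0.0004], [-0.0026, 0.0052], [-0.0007, -0.0465]]
large_key_top [0.4997 0.0168]
small_key_top [0.5401 0.0408]
rocker_on_end [ 0.5443 -0.0114]
lid_hinge [0.6353 0.0019]
```

View pics/w1.png

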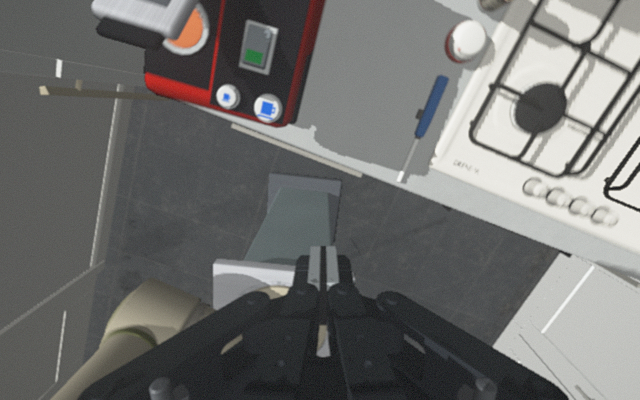

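>>> move_arm(plan="0.031 -0.052 0 0 0 0 0; 0.031 -0.052 0 0 0 0 0; 0 0 0 0 0 0.15 0; 0 0 0 0 0 0.15 0; 0 0 0 0 0 0 0")

```text
time_s: 3.62
position: [0.4741, 0.0535, 0.3984]
tool_rot: [[0.983, -0.186, -0.0], [-0.186, -0.983, 0.0], [-0.0, 0.0, -1.0]]
ft_force: [-0.9, -0.8, -0.3]
grip_width: -0.0002
gripper_force: 0.0
```

```bash
python3 look.py w2
python3 - <<'E'
from h import *
# cabinet / obstacles left: world cloud from scene and wrist
for c in ['scene','wrist']:
    im,D=viewer.get_image(c)
    P=[]
    for v in range(5,395,4):
        for u in range(5,635,4):
            if D[v,u]>0: o,d=ray(c,(u,v)); P.append(o+d*D[v,u])
    P=np.array(P)
    for z0 in (.15,.25,.35,.5):
        m=(P[:,2]>z0)&(P[:,2]<z0+.1)&(P[:,0]>.3)&(P[:,0]<.75)&(P[:,1]>.1)&(P[:,1]<.5)
        Q=P[m]
        for x0 in np.arange(.3,.75,.1):
            q=Q[(Q[:,0]>x0)&(Q[:,0]<x0+.1)]
            if len(q)>2: print(c,z0,round(x0,1),len(q),'y',np.round(np.percentile(q[:,1],[5,50,95]),3))
E
```

```text
[0.47410787 0.05345205 0.39839985] [[0.983, -0.186, -0.0], [-0.186, -0.983, 0.0], [-0.0, 0.0, -1.0]] 3.625 [-0.9108416  -0.80948791 -0.27785508] -0.00022820780959339004
cam [0.55379804 0.04019898 0.56337411] [-0.3105361   0.05870171 -0.9487473 ]
large_key_top 0.77 [351. 154.] [0.4936 0.0171 0.213 ] [0.4936 0.0171 0.2129]
small_key_top 0.55 [308. 152.] [0.5045 0.0667 0.213 ] [0.5045 0.0667 0.2134]
lid_hinge 0.93 [253.  40.] [0.635  0.1023 0.2045] [0.6294 0.098  0.2294]
lid_press 0.56 [242.  93.] None [0.579  0.1126 0.2707]
pose [ 0.61182962  0.04971303 -0.29404422] res [[0.0007, 0.0034], [0.0035, -0.0012], [-0.0306, -0.0012]]
large_key_top [0.4943 0.0205]
small_key_top [0.5079 0.0655]
rocker_on_end [0.5463 0.0299]
lid_hinge [0.6044 0.1011]Traceback (most recent call last):
  File "<stdin>", line 8, in <module>
  File "h.py", line 4, in ray
    k=viewer.calibration(c); K=np.array([[k['fx'],0,k['cx']],[0,k['fy'],k['cy']],[0,0,1.]])
ValueError: time passes only in moves, steps and waits
```

View pics/w2.png

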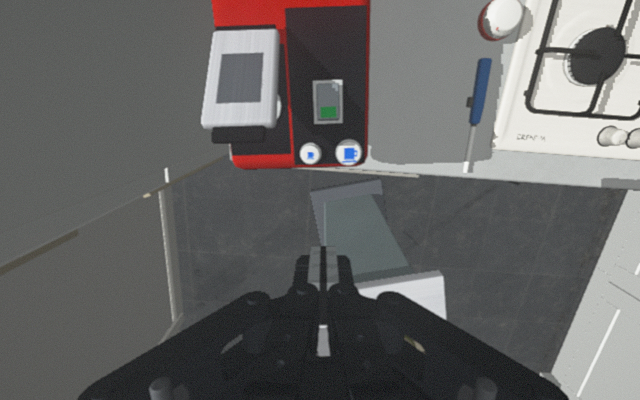

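```bash
sed -i "s/(-.022,.047/(.022,.047/" look.py
python3 - <<'E'
from h import *
from scipy.optimize import least_squares
M={'L':(-.104,-.062,.213),'S':(-.104,-.015,.213),'R':(-.057,-.038,.217),'H':(.022,.047,.2045)}
px=[('L',(348,153)),('S',(310.5,154))]
obs=[(n,atz('wrist',p,M[n][2])[:2]) for n,p in px]
g=atz('wrist',(328,112),.216);print('green',g)
obs+=[('R',np.array(p)) for p in [(.55,.029),(.547,.029),g[:2]]]
obs+=[('H',np.array(p)) for p in [(.640,.105),(.635,.109),(.635,.1023)]]
obs+=[('L',np.array(p)) for p in [(.492,.014),(.496,.009),(.4936,.0171)]]+[('S',np.array(p)) for p in [(.502,.072),(.506,.056),(.5045,.0667)]]
A=np.array([M[n][:2] for n,_ in obs]);B=np.array([p for _,p in obs])
def T(v,P):
    c,s=np.cos(v[2]),np.sin(v[2]); return np.asarray(P)@np.array([[c,s],[-s,c]])+v[:2]
f=least_squares(lambda v:(T(v,A)-B).ravel(),[.6,.065,-.2],loss='soft_l1',f_scale=.003)
print('pose',f.x,np.degrees(f.x[2]))
for (n,_),r in zip(obs,f.fun.reshape(-1,2)): print(n,np.round(_,4),np.round(T(f.x,M[n][:2])-_,4))
for n in M: print(n,np.round(T(f.x,M[n][:2]),4))
for a in (0,.35,.5,.68):  # press pt
    t=.68-a; P=np.array([[.022-(.085*np.cos(t)+0*1) +.016*np.sin(t),.047]]); print('press',a,np.round(T(f.x,P)[0],4),.2045+.085*np.sin(t)+.016*np.cos(t))
c='wrist';im,D=viewer.get_image(c);k=viewer.calibration(c)
v,u=np.mgrid[2:398:3,2:638:3]; d=D[v,u].ravel()
K=np.array([[k['fx'],0,k['cx']],[0,k['fy'],k['cy']],[0,0,1.]])
p=cv2.undistortPoints(np.stack([u.ravel(),v.ravel()],1)[:,None].astype(float),K,np.array([k['k1'],0,0,0,0.]))[:,0]
P=(np.c_[p,np.ones(len(p))]*d[:,None]-k['t'])@np.array(k['R']); P=P[d>0]
for z0 in np.arange(.1,.55,.1):
    for x0 in np.arange(.2,.8,.1):
        q=P[(P[:,2]>z0)&(P[:,2]<z0+.1)&(P[:,0]>x0)&(P[:,0]<x0+.1)&(P[:,1]>.16)]
        if len(q)>3: print(round(z0,2),round(x0,1),len(q),np.round([q[:,1].min(),np.median(q[:,1])],3))
E
```

```text
green [0.5457313  0.03528442 0.216     ]
pose [ 0.60798587  0.06160014 -0.15719844] -9.006807031456342
L [0.4948 0.0203] [ 0.0008 -0.0036]
S [0.5022 0.0648] [ 0.0007 -0.0017]
R [0.55  0.029] [-0.0043  0.004 ]
R [0.547 0.029] [-0.0013  0.004 ]
R [0.5457 0.0353] [ 0.     -0.0023]
H [0.64  0.105] [-0.0029 -0.0004]
H [0.635 0.109] [ 0.0021 -0.0044]
H [0.635  0.1023] [0.0021 0.0023]
L [0.492 0.014] [0.0036 0.0026]
L [0.496 0.009] [-0.0004  0.0076]
L [0.4936 0.0171] [ 0.002  -0.0005]
S [0.502 0.072] [ 0.0009 -0.0089]
S [0.506 0.056] [-0.0031  0.0071]
S [0.5045 0.0667] [-0.0016 -0.0036]
L [0.4956 0.0166]
S [0.5029 0.0631]
R [0.5457 0.033 ]
H [0.6371 0.1046]
press 0 [0.5817 0.1133] 0.27038857054158466
press 0.35 [0.5628 0.1164] 0.247180334910018
press 0.5 [0.5573 0.1172] 0.235459012825805
press 0.68 [0.5531 0.1179] 0.22049999999999997
0.1 0.4 14 [0.303 0.304]
0.1 0.5 242 [0.161 0.222]
0.1 0.6 333 [0.182 0.195]
0.1 0.7 19 [0.178 0.181]
0.2 0.4 4 [0.303 0.304]
0.2 0.5 587 [0.16  0.221]
0.2 0.6 602 [0.185 0.199]
0.3 0.4 68 [0.302 0.304]
0.3 0.5 1815 [0.207 0.221]
0.3 0.6 1010 [0.193 0.202]
0.4 0.5 242 [0.215 0.228]
```

>>> move_arm(plan="0.0285 -0.0252 0 0 0 0 0; 0.0285 -0.0252 0 0 0 0 0; 0.0285 -0.0252 0 0 0 0 0; 0 0 0.04 0 0 0 0; 0 0 0.04 0 0 0 0; 0 0 0.015 0 0 0 0; 0 0 0 0 0 0 0")

```text
time_s: 5.0
position: [0.572, 0.1116, 0.3026]
tool_rot: [[0.982, -0.188, -0.002], [-0.188, -0.982, 0.0], [-0.002, 0.0, -1.0]]
ft_force: [-0.7, 0.1, 0.3]
grip_width: 0.0
gripper_force: 0.0
```

```bash
python3 -c "
from h import *
s=env.observe();print(s['position'],s['ft_force'],s['time_s'])
im,D=viewer.get_image('wrist');cv2.imwrite('pics/w3.png',im[:,:,::-1])"
```

```text
[0.57195487 0.11161147 0.30257889] [-0.69092291  0.0649131   0.28377964] 5.0
```

View pics/w3.png

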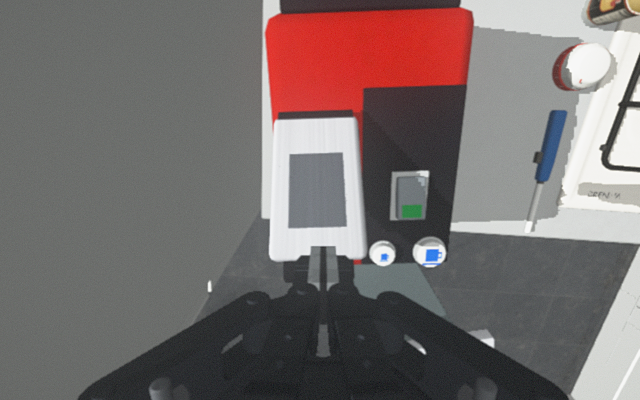

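>>> move_arm(plan="0 0 0.008 0 0 0 0; 0 0 0.008 0 0 0 0; 0 0 0.008 0 0 0 0; -0.002 0 0.008 0 0 0 0; -0.003 0 0.008 0 0 0 0; -0.003 0 0.008 0 0 0 0; 0 0 0 0 0 0 0")

```text
time_s: 5.92
position: [0.564, 0.1132, 0.255]
tool_rot: [[0.982, -0.188, -0.001], [-0.188, -0.982, 0.0], [-0.001, 0.0, -1.0]]
ft_force: [0.9, 0.1, 0.2]
grip_width: -0.0
gripper_force: 0.0
```

```bash
python3 -c "
from h import *
s=env.observe();print(s['position'],s['ft_force'],s['wrist_torque'],s['joint_efforts'],s['time_s'])
im,D=viewer.get_image('wrist');cv2.imwrite('pics/w4.png',cv2.resize(im[80:320,160:520,::-1],(720,480)))"
```

```text
[0.56398811 0.11322338 0.25504864] [0.92042374 0.11226023 0.23431289] [-0.02212885  0.01802201  0.06551791] [ 6.12692884e-02 -4.68423665e+01 -2.38700885e+01 -1.70963856e-03
 -1.15113405e-01  5.29972371e-03] 5.925
```

View pics/w4.png

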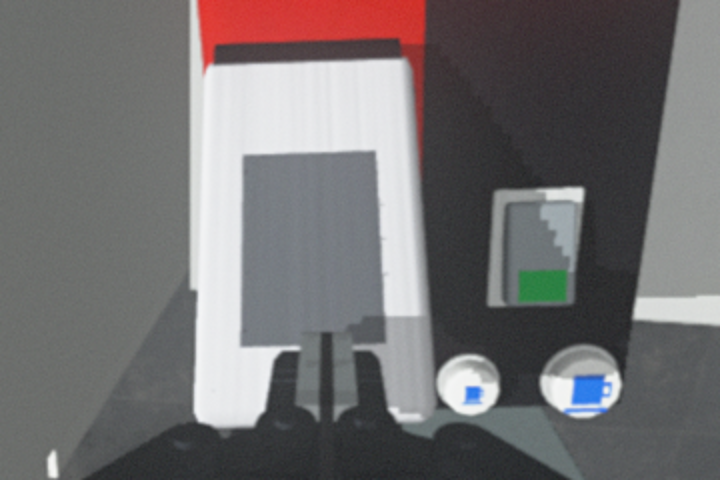

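>>> move_arm(plan="-0.002 0 0.008 0 0 0 0; -0.002 0 0.008 0 0 0 0; -0.001 0 0.008 0 0 0 0; -0.001 0 0.006 0 0 0 0; 0 0 0.003 0 0 0 0; 0 0 0.002 0 0 0 0; 0 0 0 0 0 0 0")

```text
time_s: 6.85
position: [0.5585, 0.1142, 0.2202]
tool_rot: [[0.982, -0.188, -0.0], [-0.188, -0.982, -0.0], [-0.0, 0.0, -1.0]]
ft_force: [0.6, 0.5, 0.8]
grip_width: -0.0001
gripper_force: 0.0
```

>>> move_arm(plan="0 0 0.001 0 0 0 0; 0 0 0.001 0 0 0 0; 0 0 0 0 0 0 0")

```text
time_s: 7.22
position: [0.5585, 0.1142, 0.2184]
tool_rot: [[0.982, -0.188, -0.0], [-0.188, -0.982, -0.0], [-0.0, 0.0, -1.0]]
ft_force: [0.0, -0.3, -0.3]
grip_width: 0.0003
gripper_force: 0.2
```

>>> move_arm(plan="0 0 -0.04 0 0 0 0; -0.02 0.02 -0.04 0 0 0 0; -0.04 0.03 -0.02 0 0 0 0; 0 0 0 0 0 0 0")

```text
time_s: 7.72
position: [0.4889, 0.0757, 0.3208]
tool_rot: [[0.982, -0.189, 0.004], [-0.189, -0.982, -0.001], [0.004, -0.0, -1.0]]
ft_force: [0.8, 0.7, -0.1]
grip_width: 0.0003
gripper_force: 0.0
```

```bash
python3 look.py w5
python3 - <<'E'
from h import *
c='wrist';im,D=viewer.get_image(c);k=viewer.calibration(c)
R=np.array(k['R']);t=np.array(k['t'])
for X in [(.56,.117),(.54,.12),(.60,.11),(.625,.106),(.575,.095),(.575,.135)]:
    p=R@np.array([*X,.2205])+t; px=cv2.projectPoints(np.array([[*X,.2205]]),cv2.Rodrigues(R)[0],t,np.array([[k['fx'],0,k['cx']],[0,k['fy'],k['cy']],[0,0,1.]]),np.array([k['k1'],0,0,0,0.]))[0][0,0]
    q=depthpt(c,px,D); print(X,np.round(px),None if q is None else np.round(q,4))
E
```

```text
[0.48886366 0.07574072 0.32084917] [[0.982, -0.189, 0.004], [-0.189, -0.982, -0.001], [0.004, -0.0, -1.0]] 7.725 [ 0.8488231   0.66498539 -0.05718885] 0.0002776833112455316
cam [0.56778151 0.06232583 0.4861917 ] [-0.30605893  0.05915445 -0.95017297]
large_key_top 0.78 [382. 176.] [0.4964 0.0198 0.213 ] [0.4959 0.0194 0.2111]
rocker_on_end 0.6 [356. 128.] [0.5457 0.0373 0.217 ] [0.5454 0.0371 0.2141]
lid_hinge 0.55 [258.  37.] [0.6345 0.1064 0.2045] [0.6315 0.1044 0.2175]
lid_press 0.63 [256. 133.] None [0.5595 0.1211 0.2362]
machine 0.21 [384. 179.] None [0.4933 0.0183 0.21  ]
pose [ 0.60743515  0.06487186 -0.15404591] res [[-0.0013, -0.0002], [-0.0004, -0.0013], [0.0019, 0.0015]]
large_key_top [0.4952 0.0196]
small_key_top [0.5024 0.066 ]
rocker_on_end [0.5453 0.0361]
lid_hinge [0.6364 0.1079]
(0.56, 0.117) [265. 130.] [0.5607 0.1132 0.239 ]
(0.54, 0.12) [267. 153.] [0.5425 0.1152 0.2426]
(0.6, 0.11) [261.  80.] [0.5989 0.1083 0.23  ]
(0.625, 0.106) [258.  46.] [0.6243 0.1055 0.2237]
(0.575, 0.095) [285. 107.] [0.5747 0.0933 0.2345]
(0.575, 0.135) [240. 116.] [0.5747 0.1306 0.2365]
```

View pics/w5.png

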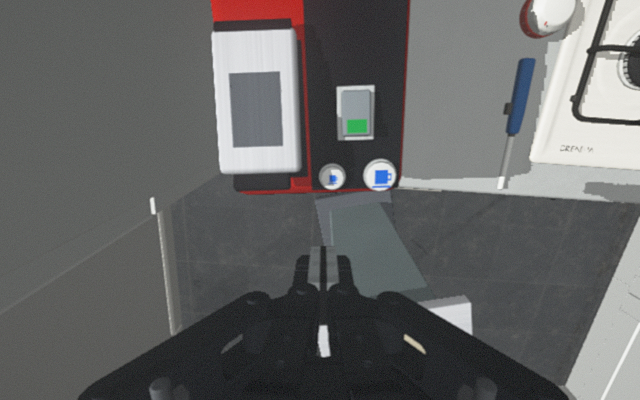

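```bash
cat > lid.py <<'E'
from h import *
for i in range(3):
    c='wrist';im,D=viewer.get_image(c);k=viewer.calibration(c)
    R=np.array(k['R']);t=np.array(k['t']);K=np.array([[k['fx'],0,k['cx']],[0,k['fy'],k['cy']],[0,0,1.]]);ds=np.array([k['k1'],0,0,0,0.])
    v,u=np.mgrid[0:400:2,0:640:2]; d=D[v,u].ravel()
    p=cv2.undistortPoints(np.stack([u.ravel(),v.ravel()],1)[:,None].astype(float),K,ds)[:,0]
    P=(np.c_[p,np.ones(len(p))]*d[:,None]-t)@R; P=P[d>0]
    yaw=-.155; q=(P[:,:2]-[.6075,.064])@np.array([[np.cos(yaw),-np.sin(yaw)],[np.sin(yaw),np.cos(yaw)]])
    m=(abs(q[:,1]-.047)<.02)&(q[:,0]>-.07)&(q[:,0]<.0)&(P[:,2]>.21)&(P[:,2]<.3)
    f=np.polyfit(q[m,0],P[m,2],1)
    print(env.observe()['time_s'],m.sum(),'lid angle',.68+np.arctan(f[0]),'z at -.063',np.polyval(f,-.063))
    m=(abs(q[:,1]+.038)<.008)&(abs(q[:,0]+.045)<.016)&(P[:,2]>.2)&(P[:,2]<.23)
    if m.sum()>5: f=np.polyfit(q[m,0],P[m,2],1); print('rocker slope',np.arctan(f[0]),m.sum())
E
python3 lid.py
```

```text
8.225 1111 lid angle 0.4490039084916361 z at -.063 0.24110521262686402
rocker slope -0.2020006711117285 173
8.275 1116 lid angle 0.44954505473520956 z at -.063 0.2410698881624732
rocker slope -0.2023828349741419 172
8.325 1100 lid angle 0.44789740046601056 z at -.063 0.24107360302351868
rocker slope -0.21006743704742503 171
```

>>> move_arm(plan="0 0 0 0 0 0 0; 0 0 0 0 0 0 0")

```text
time_s: 8.57
position: [0.4902, 0.0765, 0.3185]
tool_rot: [[0.982, -0.188, 0.0], [-0.188, -0.982, 0.0], [0.0, -0.0, -1.0]]
ft_force: [-0.5, -0.2, -0.1]
grip_width: -0.0002
gripper_force: 0.0
```

```bash
python3 lid.py
```

```text
8.625 1108 lid angle 0.4479762074110526 z at -.063 0.2410095352358969
rocker slope -0.2041126724224974 168
8.675 1108 lid angle 0.4487668534073461 z at -.063 0.24097219556940833
rocker slope -0.19377347333651643 171
8.725 1113 lid angle 0.44791848039502147 z at -.063 0.24099766903265216
rocker slope -0.20210380589746085 169
```

Run:
```python
from h import *
s=env.observe(); print(s['position'])
c='wrist';im,D=viewer.get_image(c)
for px in [(315,249),(315,252),(331,252),(316,262),(332,262),(316,275)]: print(px,depthpt(c,px,D))
k=viewer.calibration(c);R=np.array(k['R']);t=np.array(k['t'])
print(cv2.projectPoints(np.array([s['position']]),cv2.Rodrigues(R)[0],t,np.array([[k['fx'],0,k['cx']],[0,k['fy'],k['cy']],[0,0,1.]]),np.array([k['k1'],0,0,0,0.]))[0])
```

```text
[0.49014057 0.07644909 0.31847077]
(315, 249) [0.501767   0.08017797 0.34903635]
(315, 252) [0.50153936 0.08015231 0.35185974]
(331, 252) [0.5001054  0.07219125 0.35205668]
(316, 262) [0.50142168 0.07944067 0.36180518]
(332, 262) [0.49997123 0.07200491 0.36178673]
(316, 275) [0.50145167 0.07918651 0.3730599 ]
[[[325.72719721 241.5112383 ]]]
```

>>> move_arm(plan="0.02 -0.017 0 0 0 0 0; 0.02 -0.017 0 0 0 0 0; 0.02 -0.016 0 0 0 0 0; 0 0 0.045 0 0 0 0; 0 0 0.045 0 0 0 0; 0 0 0.008 0 0 0 0; 0 0 0.006 0 0 0 0; 0 0 0.006 0 0 0 0; 0 0 0 0 0 0 0")

```text
time_s: 9.9
position: [0.5587, 0.1142, 0.209]
tool_rot: [[0.982, -0.188, 0.001], [-0.188, -0.982, -0.0], [0.001, -0.0, -1.0]]
ft_force: [0.5, -0.3, 0.5]
grip_width: 0.0004
gripper_force: 0.0
```

>>> move_arm(plan="0 0 0.004 0 0 0 0; 0 0 0.004 0 0 0 0; 0 0 0.003 0 0 0 0; 0 0 0 0 0 0 0")

```text
time_s: 10.4
position: [0.5585, 0.1143, 0.1981]
tool_rot: [[0.982, -0.188, 0.001], [-0.188, -0.982, -0.0], [0.001, -0.0, -1.0]]
ft_force: [-1.9, 0.3, 5.0]
grip_width: 0.0003
gripper_force: 2.3
```

```bash
python3 - <<'E'
from h import *
s=env.observe(); print(s['position'],s['ft_force'])
E
python3 lid.py
```

```text
[0.55850123 0.11429323 0.19807054] [-1.88860046  0.31159427  4.95772406]
10.45 4220 lid angle -0.0902502219146677 z at -.063 0.27567647709067244
rocker slope -0.19777595428161757 414
10.5 4208 lid angle -0.08784114392149123 z at -.063 0.27541084152114914
rocker slope -0.20346588526379614 413
10.55 4201 lid angle -0.08825089663910624 z at -.063 0.2754403286261356
rocker slope -0.1957120125508975 417
```

>>> move_arm(plan="0 0 0.001 0 0 0 0; 0 0 0.001 0 0 0 0; 0 0 0 0 0 0 0; 0 0 -0.04 0 0 0 0; -0.02 0.02 -0.04 0 0 0 0; -0.04 0.03 -0.02 0 0 0 0; 0 0 0 0 0 0 0")

```text
time_s: 11.42
position: [0.4889, 0.0757, 0.2976]
tool_rot: [[0.982, -0.189, 0.004], [-0.189, -0.982, -0.0], [0.004, -0.0, -1.0]]
ft_force: [-0.7, 0.4, 0.5]
grip_width: -0.0001
gripper_force: 0.0
```

```bash
python3 - <<'E'
from h import *
s=env.observe(); print(s['position'],s['ft_force'])
E
python3 lid.py;python3 look.py w6
```

```text
[0.4888792  0.07574948 0.29764218] [-0.71899371  0.39774342  0.54645186]
11.475 1183 lid angle 0.6686907941251139 z at -.063 0.21975868209242957
rocker slope -0.20426160237797958 210
11.525 1196 lid angle 0.6708694996785934 z at -.063 0.22002676558451428
rocker slope -0.19992480233791368 209
11.575 1208 lid angle 0.6701752233195816 z at -.063 0.2204416391508133
rocker slope -0.2069151730720978 200
[0.4904496  0.07653367 0.2949151 ] [[0.982, -0.188, -0.001], [-0.188, -0.982, 0.0], [-0.001, -0.0, -1.0]] 11.575 [ 0.73705706 -0.39782326 -0.60484801] -0.00013946051548769582
cam [0.5702013  0.06309217 0.45983181] [-0.31092825  0.05950868 -0.94856857]
large_key_top 0.86 [392. 185.] [0.4937 0.0161 0.213 ] [0.4937 0.0161 0.2129]
small_key_top 0.89 [334. 184.] [0.5045 0.0657 0.213 ] [0.5044 0.0658 0.2125]
rocker_on_end 0.73 [361. 131.] [0.545  0.0363 0.217 ] [0.545  0.0363 0.2172]
lid_hinge 0.88 [252.  29.] [0.6356 0.1064 0.2045] [0.6316 0.1038 0.22  ]
lid_press 0.67 [555.   8.] None [ 0.6296 -0.2466  0.0346]
machine 0.58 [362. 130.] None [0.5453 0.0351 0.218 ]
pose [ 0.60725701  0.06365754 -0.15480775] res [[0.0013, 0.0023], [-0.0023, -0.0009], [0.0001, -0.0014], [0.0006, 0.0003]]
large_key_top [0.4949 0.0184]
small_key_top [0.5022 0.0649]
rocker_on_end [0.5451 0.0349]
lid_hinge [0.6362 0.1067]
```

View pics/w6.png

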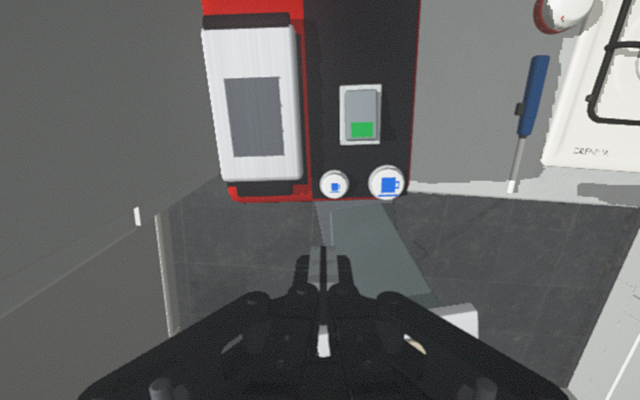

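>>> move_arm(plan="0.03 0.0154 0 0 0 0 0; 0.03 0.0154 0 0 0 0 0; 0 0 0.045 0 0 0 0; 0 0 0.045 0 0 0 0; 0 0 0.006 0 0 0 0; 0 0 0.004 0 0 0 0; 0 0 0 0 0 0 0")

```text
time_s: 12.85
position: [0.544, 0.0349, 0.1969]
tool_rot: [[0.982, -0.188, 0.003], [-0.188, -0.982, -0.0], [0.003, -0.0, -1.0]]
ft_force: [0.1, -1.0, -0.3]
grip_width: -0.0
gripper_force: 0.0
```

>>> move_arm(plan="0 0 0.002 0 0 0 0; 0 0 0.002 0 0 0 0; 0 0 0 0 0 0 0")

```text
time_s: 13.22
position: [0.5434, 0.0349, 0.1916]
tool_rot: [[0.982, -0.188, 0.0], [-0.188, -0.982, -0.0], [0.0, -0.0, -1.0]]
ft_force: [-0.3, -0.1, 1.9]
grip_width: 0.0003
gripper_force: 0.5
```

>>> move_arm(plan="0 0 0.001 0 0 0 0; 0 0 0.001 0 0 0 0; 0 0 0 0 0 0 0")

```text
time_s: 13.6
position: [0.5436, 0.0349, 0.1911]
tool_rot: [[0.982, -0.188, 0.002], [-0.188, -0.982, -0.0], [0.002, -0.0, -1.0]]
ft_force: [-4.9, 0.9, 11.9]
grip_width: -0.0001
gripper_force: 6.5
```

>>> move_arm(plan="0 0 -0.04 0 0 0 0; 0 0 -0.04 0 0 0 0; -0.05 0 0 0 0 0 0; 0 0 0 0 0 0 0")

```text
time_s: 14.1
position: [0.4921, 0.045, 0.27]
tool_rot: [[0.982, -0.187, -0.0], [-0.187, -0.982, 0.0], [-0.0, -0.0, -1.0]]
ft_force: [-0.1, -0.7, 1.0]
grip_width: -0.0
gripper_force: 0.0
```

```bash
python3 lid.py;python3 look.py w7
```

```text
14.15 1445 lid angle 0.6738622856472856 z at -.063 0.2209228729936695
rocker slope 0.16126014888288642 244
14.2 1446 lid angle 0.674080515389665 z at -.063 0.22077522000975475
rocker slope 0.1681275573902208 245
14.25 1442 lid angle 0.6719030710326971 z at -.063 0.22081758576781094
rocker slope 0.16629235921254143 248
[0.49478708 0.04413686 0.26938029] [[0.982, -0.188, 0.0], [-0.188, -0.982, -0.0], [0.0, 0.0, -1.0]] 14.25 [0.49209573 0.49560921 1.27308893] 3.128509848076923e-05
cam [0.5743831  0.03072802 0.43440091] [-0.30996215  0.05927267 -0.94889948]
large_key_top 0.81 [359. 204.] [0.4953 0.0162 0.213 ] [0.4954 0.0162 0.2132]
small_key_top 0.23 [325. 152.] [0.5411 0.035  0.213 ] [0.541  0.0351 0.2122]
rocker_on_end 0.91 [326. 155.] [0.5399 0.0351 0.217 ] [0.5391 0.0352 0.2117]
lid_hinge 0.81 [202.  35.] [0.6362 0.1043 0.2045] [0.6322 0.0996 0.2193]
lid_press 0.77 [206. 161.] None [0.5523 0.1228 0.2207]
machine 0.43 [356. 204.] None [0.4954 0.019  0.2132]
pose [ 0.60757635  0.0611536  -0.14924381] res [[0.0002, -0.0009], [-0.0386, 0.0267], [0.0056, -0.0031], [0.0001, 0.0]]
large_key_top [0.4955 0.0153]
small_key_top [0.5025 0.0618]
rocker_on_end [0.5456 0.0321]
lid_hinge [0.6363 0.1044]
```

View pics/w7.png

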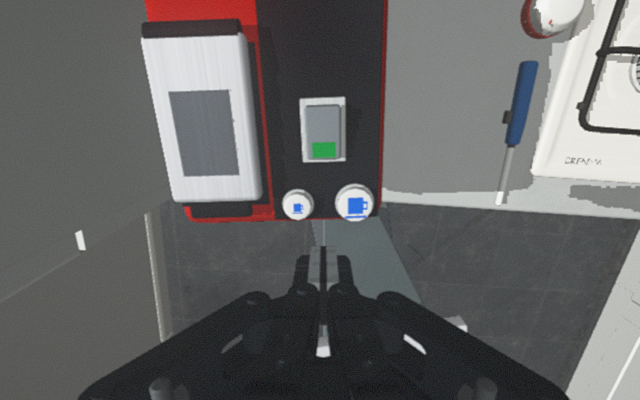

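>>> move_arm(plan="0.005 0.0265 0 0 0 0 0; 0 0 0.04 0 0 0 0; 0 0 0.03 0 0 0 0; 0 0 0.005 0 0 0 0; 0 0 0 0 0 0 0")

```text
time_s: 15.28
position: [0.4946, 0.0173, 0.1952]
tool_rot: [[0.982, -0.188, 0.001], [-0.188, -0.982, -0.0], [0.001, 0.0, -1.0]]
ft_force: [0.1, -0.0, 1.1]
grip_width: -0.0007
gripper_force: 0.0
```

>>> move_arm(plan="0 0 0.003 0 0 0 0; 0 0 0.003 0 0 0 0; 0 0 0.002 0 0 0 0; 0 0 0 0 0 0 0")

```text
time_s: 15.78
position: [0.4946, 0.0173, 0.1869]
tool_rot: [[0.982, -0.188, 0.001], [-0.188, -0.982, -0.0], [0.001, -0.0, -1.0]]
ft_force: [1.6, 0.9, 2.7]
grip_width: 0.0003
gripper_force: 1.7
```

>>> move_arm(plan="0 0 0.001 0 0 0 0; 0 0 0.001 0 0 0 0; 0 0 0.001 0 0 0 0; 0 0 0 0 0 0 0")

```text
time_s: 16.27
position: [0.4947, 0.0173, 0.1853]
tool_rot: [[0.982, -0.188, 0.003], [-0.188, -0.982, -0.001], [0.003, 0.0, -1.0]]
ft_force: [-2.1, 1.4, 17.5]
grip_width: -0.0001
gripper_force: 8.7
```

>>> move_arm(plan="0 0 0 0 0 0 0; 0 0 -0.04 0 0 0 0; 0 0 -0.05 0 0 0 0; -0.02 0.01 -0.02 0 0 0 0; 0 0 0 0 0 0 0; 0 0 0 0 0 0 0")

```text
time_s: 17.02
position: [0.4724, 0.0114, 0.2921]
tool_rot: [[0.982, -0.188, -0.002], [-0.188, -0.982, 0.001], [-0.002, -0.0, -1.0]]
ft_force: [-0.4, -0.0, -0.8]
grip_width: 0.0001
gripper_force: 0.0
```

```bash
python3 lid.py; python3 look.py w8
python3 - <<'E'
from h import *
for c in ['scene']:
    im,D=viewer.get_image(c)
    for n,z in [('mug',.032),('spice',0),('timer',0),('lighter',0)]:
        for r in pinpoint(c,n)[:1]: print(n,r['conf'],atz(c,r['pixel'],z))
E
```

```text
17.075 1273 lid angle 0.6703891128218057 z at -.063 0.2208866567990365
rocker slope 0.16716435035695323 220
17.125 1265 lid angle 0.6712256655255517 z at -.063 0.22110147725863516
rocker slope 0.163029925693316 220
17.175 1271 lid angle 0.672760347581923 z at -.063 0.2211610116331853
rocker slope 0.17264614579806056 219
[0.47265897 0.0113924  0.29223959] [[0.982, -0.188, -0.002], [-0.188, -0.982, 0.001], [-0.002, -0.0, -1.0]] 17.175 [0.15115664 0.01867561 0.6430641 ] -0.00017050144295296482
cam [ 0.55271211 -0.00208447  0.45700962] [-0.31259022  0.05984249 -0.94800118]
large_key_top 0.82 [311. 180.] [0.4941 0.0194 0.213 ] [0.4943 0.0193 0.2138]
small_key_top 0.65 [259. 181.] [0.5021 0.0642 0.213 ] [0.5022 0.064  0.2136]
rocker_on_end 0.83 [279. 126.] [0.544  0.0352 0.217 ] [0.5438 0.0357 0.2138]
lid_hinge 0.98 [163.  20.] [0.6362 0.1054 0.2045] [0.6307 0.0984 0.221 ]
lid_press 0.63 [170. 138.] None [0.5515 0.1218 0.2222]
pose [ 0.60681091  0.06276326 -0.16618451] res [[-0.0001, -0.0006], [-0.0003, 0.001], [0.0004, -0.0005], [0.0001, 0.0001]]
large_key_top [0.494  0.0188]
small_key_top [0.5018 0.0652]
rocker_on_end [0.5443 0.0347]
lid_hinge [0.6363 0.1055]
mug 0.79 [0.53111415 0.08245907 0.032     ]
spice 0.75 [ 0.69320364 -0.29614869  0.        ]
timer 0.76 [ 0.63791406 -0.278333    0.        ]
lighter 0.82 [ 4.80826316e-01 -2.21193597e-01 -1.11022302e-16]
```

View pics/w8.png

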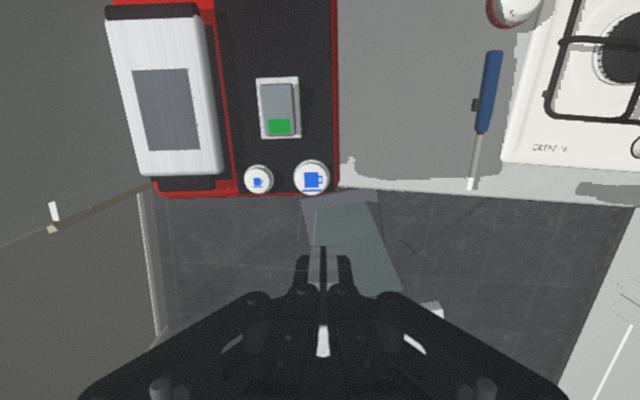

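The lid is flat at (165,100), the rocker is on at (278,108), and the large key at (312,178) is back up. The robot is clear of everything.

```bash
python3 -c "
from rig import env
print(env.close_job())"
```

```text
the job is handed in; nothing more can be done
None
```

The job is handed in at about 17 s: lid measured shut, then power rocker on, then large-cup key pressed to its stop and back up; the lid took two pushes because the first stopped short, the small-cup key was never touched, and the mug and loose items measured where they were to within about 15 mm of camera error.

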